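# Sort out the mixed-up things on the cork mats

## Task

The things on the cork mats have been mixed up: put each back on its own mat, the flat oblong tub on the big oblong mat, the jam jar on the big round mat, the spice jar on the small round mat and the matchbox on the small oblong mat. Shift a thing to a free spot on the way where you must, and finish with each one standing upright in the middle of its mat, the tub and the matchbox lying lengthwise along theirs. Leave the garlic and the mug where they are.

Things in the scene. Friction and masses are not known exactly. Their poses are not given: they have to be found in the camera images.
- big_oblong_mat: cork mat, oblong with rounded corners, 100 x 140 x 5 mm, fixed to the worktop; the long side is its y axis; origin at the centre of its underside, so its top is 5 mm above the origin. The home of the oblong tub. At the start the spice jar stands on it
- big_round_mat: cork mat, round, 120 mm across, 5 mm thick, fixed; origin at the centre of its underside. The home of the jam jar. At the start the oblong tub stands on it
- small_round_mat: cork mat, round, 84 mm across, 5 mm thick, fixed; origin at the centre of its underside. The home of the spice jar. At the start the jam jar stands on it and nearly hides it
- small_oblong_mat: cork mat, oblong with rounded corners, 70 x 88 x 5 mm, fixed; the long side is its y axis; origin at the centre of its underside. The home of the matchbox. Empty at the start
- oblong_tub: flat closed tub of food, white sides and blue-green lid, 63 mm (its x axis) x 105 mm (its y axis) at the rim, slightly narrower at the foot, 26 mm high, about 150 g; origin at the centre of its underside, z up
- jam_jar: closed glass jam jar with a pale lid, round, 68 mm across at the widest (62 to 66 mm at the gripping height of 50 to 65 mm above its foot, lid 63 mm), 84 mm high, about 250 g; origin at the centre of its underside, z up
- spice_jar: slim spice jar with a red cap, round, 45 mm across (42 mm below the cap, which takes up the top 20 mm), 106 mm high, best gripped high up, about 80 to 90 mm above its foot, so that the gripper clears the cap, about 110 g; origin at the centre of its underside, z up
- matchbox: closed matchbox, red, 36 mm (its x axis) x 53 mm (its y axis) x 15 mm high, about 30 g; origin at the centre of its underside, z up. At the start it lies on the bare worktop
- garlic: bulb of garlic, 60 mm across, 58 mm high, a bystander to the right of the mats; origin at the centre of its underside
- mug: cream mug, 78 mm across, 116 mm over its handle, 101 mm high, a bystander to the right of the garlic; origin at the middle of its underside's bounding box (handle included)
Things that resemble listed ones, but are neither listed nor needed, are in the scene too. What is shaped like the matchbox but pink is not meant.

How it is judged:
At the end, for the whole second after the job is handed in: Tub, jam jar, spice jar and matchbox each stand upright (within 0.1 rad), released and at rest on their own mats, centres within 15 mm of the mat's centre, tub and matchbox lengthwise along their mats within 0.2 rad; garlic and mug within 30 mm of where they were (horizontal distance between oblong_tub and big_oblong_mat below 0.015 m and height (world z) of oblong_tub between 0.002 and 0.009 m and angle between each of oblong_tub, jam_jar, spice_jar, matchbox's own z axis and vertical below 0.1 rad and linear speed of each of oblong_tub, jam_jar, spice_jar, matchbox below 0.02 m/s and angle between the y axis of oblong_tub and the y axis of big_oblong_mat, either way round below 0.2 rad and horizontal distance between jam_jar and big_round_mat below 0.015 m and height (world z) of jam_jar between 0.002 and 0.009 m and horizontal distance between spice_jar and small_round_mat below 0.015 m and height (world z) of spice_jar between 0.002 and 0.009 m and horizontal distance between matchbox and small_oblong_mat below 0.015 m and height (world z) of matchbox between 0.002 and 0.009 m and angle between the y axis of matchbox and the y axis of small_oblong_mat, either way round below 0.2 rad and distance of each of garlic, mug from where it was at the start of the episode below 0.03 m); the robot touches nothing.
It fails at once if the garlic is pushed away or knocked over (distance of garlic from where it was at the start of the episode above 0.03 m or angle between garlic's own z axis and vertical above 0.3 rad).
It fails at once if the mug is pushed away or knocked over (distance of mug from where it was at the start of the episode above 0.03 m or angle between mug's own z axis and vertical above 0.3 rad).
It also fails if it takes over 120 s, if anything falls off the work surface, if the arm or the gripper's body presses on something with over 40 N, if the wrist force passes 120 N, or if a joint passes its speed limit or range.

## Robot

A 6-joint arm with a two-finger parallel gripper is mounted at the origin on a cart in front of the work surface, level with it; the furniture and walls round the work are solid. World frame = base frame: x ahead of the robot, y to its left, z up, the work surface at z = 0. Lengths are in m, angles in rad, forces in N, time in s.
With the tool pointing down it reaches from about 0.275 to 0.725 m from the base axis. Payload 5.6 kg.
Tool frame: the origin (TCP) lies on the centre line of the jaws, within the pads' length; the fingertips stand 25 mm ahead of it and the grasp point (between the pads) lies 6 mm ahead of it (env.nose_length is the z of the fingertips in the tool frame, in m); z points along the fingers, y is the line along which they close (so a half turn about z gives the same grasp; the last joint's range is limited). The gripper opens to 85 mm and grips with 20 to 120 N. Pads are 22 mm wide; open, the fingers measure 114 mm over their backs; the gripper's body (76 mm by 85 mm) begins 54 mm behind the grasp point. The pads swing forward as they close: fully open they stand 13 mm farther back than shut.
Start: joints at [-0.861, 0.255, 0.108, 0, -1.424, -0.285], TCP at [0.227, -0.501, 0.224] pointing down, gripper open.
Joint ranges: [-2.95, 2.95], [-1.21, 1.97], [-1.09, 1.5], [-2.87, 1.71], [-2.94, -0.07], [-3.05, 3.05]. Speed limits (rad/s): [2.57, 2.57, 3.14, 3.14, 3.14, 3.14].

## Interface

Orientations are given as a 3x3 rotation matrix whose columns are the frame's x, y, z axes.
In Python, from cell import env gives the robot as it stands.
- The arm moves only by the tool send_rows, never from a script. Its argument "commands" is one flat list of numbers, 7 for each row, row after row: the shift along the tool's x, y, z in units of 25 mm (1.0 is 25 mm), then the turn, a rotation vector about the tool's x, y, z in rad, then the opening, from 0 (shut) to 1 (fully open). A call has 1 to 8 rows; each row shifts and turns the commanded pose from where the row before left it, along the tool's axes as they then stand; what a row does not reach is not made up. A row lasts 1/12 s, in which the tool goes at most 41.7 mm and 7.16 degrees, less where a joint would pass 70% of its speed; a pose out of reach is approached as far as the arm can. A call is refused whole if a number of a shift passes 1 or a number of a turn 0.125, either way. A call with a gripper value outside its range is refused whole. The fingers move at their own pace and stop on an object; the grip force is fixed at half the most. Time passes only in rows, so rows that do not move let the fingers close. It gives the time, the measured TCP pose, the force, the opening and the grip force at its end, in the units of the state.
- env.read_state(): the state, without advancing time (a new reading comes with each control period).
- env.read_camera(name): name is "scene" or "top"; returns (picture, depth): 480x640x3 uint8, red, green, blue; 480x640 float32, m along the optical axis (not along the pixel's ray), 0 where there is no reading.
- env.calibration(name): a dict with "fx", "fy", "cx", "cy" (pixels), "k1" (the pictures are not rectified: a ray, as slopes to the right and down, at radius r is drawn at 1 + k1 r^2 times it, then the intrinsics apply), "extrinsics" (4x4, takes a point from camera to world coordinates). Camera axes: x right, y down, z forward; pixel columns grow to the right and rows downward; lengths in m; the calibration is good to about 2 mm. A picture is of the moment at which its call begins. calibration takes no time and is no camera call.
- env.sign_off(): hands the job in; it is judged then, once.
The state is a dict: "t": time; "q": joint angles; "qvel": joint speeds; "joint_torque": joint torques, N m; "ee_pos": TCP position; "tool_rot": TCP orientation; "force": force on the tool from outside, world axes, zero at the start; "wrist_torque": the same for the moment, N m; "finger_gap": finger opening in m; "grasp_force": force on a finger pad.
Only numpy, scipy, OpenCV 4.12 (cv2) and the standard library are available. Lean on these libraries where they do the work, as an engineer would, in place of code of your own. Each camera call takes 0.05 s, during which the arm holds its last target. There are 200 camera calls.

## Working session

There is one attempt and no reset: what is moved stays moved. The work goes in short steps, Python scripts to look and compute and a tool call to move; the robot and the scene stay as the last step left them, time stands still between calls to the robot, and variables do not carry over. Pictures are saved under pics/ and viewed, at most 14 in all, crops included, and the job is handed in when it is done.

Besides the shell and the picture viewer there is one more tool, called as name(argument=value, ...), one argument or row to a line, values as JSON. send_rows: Moves the arm, as the interface text tells. Its arguments: {"type":"object","properties":{"commands":{"type":"array"}},"required":["commands"]}

```bash
ls; mkdir -p pics; python3 - <<'E'
from cell import env
import cv2,numpy as np
for n in("scene","top"):
    p,d=env.read_camera(n); cv2.imwrite(f"pics/{n}0.png",p[:,:,::-1]); np.savez(f"{n}0.npz",p=p,d=d)
    c=env.calibration(n); print(n,{k:(np.round(v,3).tolist() if k=="extrinsics" else v) for k,v in c.items()})
s=env.read_state(); print(s)
E
```

```text
pics
scene {'fx': 569.5644366830262, 'fy': 569.5644366830262, 'cx': 314.8893857783224, 'cy': 247.26089379999559, 'k1': -0.1707532889185492, 'extrinsics': [[-0.874, -0.263, 0.408, 0.041], [-0.485, 0.429, -0.762, 0.907], [0.025, -0.864, -0.502, 0.702], [0.0, 0.0, 0.0, 1.0]]}
top {'fx': 583.1538592965913, 'fy': 583.1538592965913, 'cx': 311.1317124672692, 'cy': 237.43540648205192, 'k1': -0.1531331575658805, 'extrinsics': [[-0.016, -0.993, 0.12, 0.41], [-1.0, 0.015, -0.004, -0.066], [0.002, -0.12, -0.993, 1.413], [0.0, 0.0, 0.0, 1.0]]}
{'t': 0.1, 'q': array([-8.61407916e-01,  2.55713123e-01,  1.07146962e-01, -4.05260173e-04,
       -1.42390003e+00, -2.84582436e-01]), 'qvel': array([-4.93121935e-04, -1.18142923e-03,  2.42314750e-03, -4.58716080e-04,
        4.94932903e-04, -3.01751926e-05]), 'joint_torque': array([-1.53738849e-03, -3.87602520e+01,  2.38476670e+01,  5.37782729e+00,
       -3.74628245e-03, -1.13720165e-05]), 'ee_pos': array([ 0.22653248, -0.50069191,  0.22278064]), 'tool_rot': array([[-9.11143267e-01, -4.12088987e-01, -7.83506730e-04],
       [-4.12089724e-01,  9.11141989e-01,  1.52814786e-03],
       [ 8.41529765e-05,  1.71523670e-03, -9.99998525e-01]]), 'force': array([ 0.45409212, -0.423635  , -0.43653915]), 'wrist_torque': array([ 0.00500737, -0.03292607, -0.0053193 ]), 'grasp_force': 0.0, 'finger_gap': 0.08565629368769996}
```

View pics/top0.png

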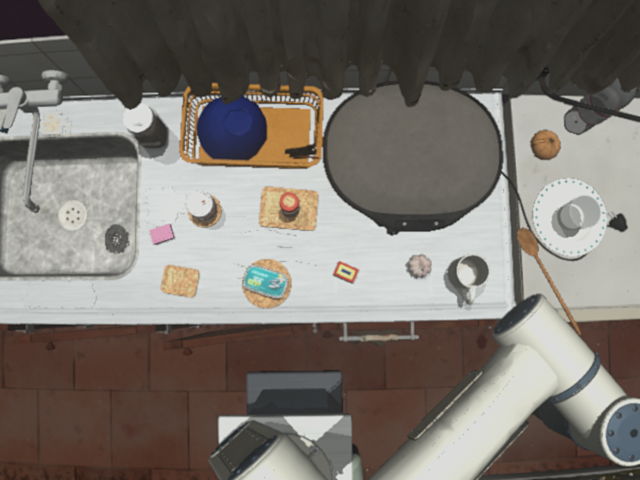

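View pics/scene0.png

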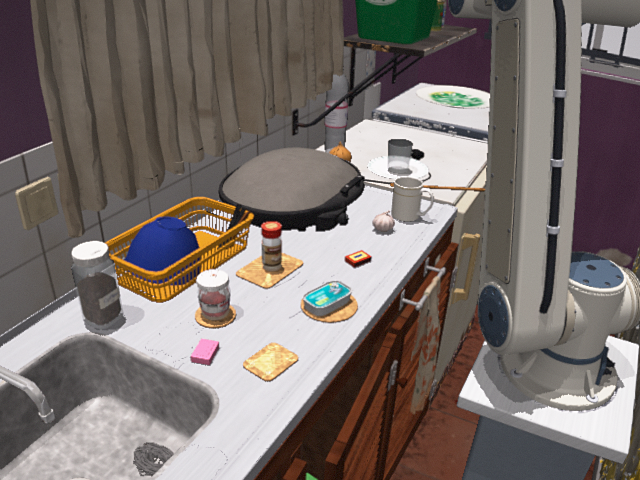

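Candidates (top image): jam jar is (202,207), not the large jar with a white lid at (150,128). The matchbox is the red one at (345,271), not the pink one at (162,234). The spice jar is (289,205), red cap, on the big oblong mat. The tub is (264,282), on the big round mat. The mats are big oblong (290,209), big round (267,284), small round (204,210) and small oblong (180,281).

```bash
cat > h.py <<'E'
from cell import env
import numpy as np,cv2
def world(n,d):
    c=env.calibration(n);K=np.array([[c["fx"],0,c["cx"]],[0,c["fy"],c["cy"]],[0,0,1]])
    v,u=np.mgrid[:480,:640]
    s=cv2.undistortPoints(np.stack([u,v],-1).reshape(-1,1,2).astype(float),K,np.array([c["k1"],0,0,0.])).reshape(480,640,2)
    P=np.dstack([s[...,0]*d,s[...,1]*d,d])
    E=c["extrinsics"]; return P@E[:3,:3].T+E[:3,3]
def rect(xy):
    (c,wh,a)=cv2.minAreaRect((xy*1000).astype(np.float32)); b=cv2.boxPoints((c,wh,a))
    e=b[1]-b[0];f=b[2]-b[1]; L=e if np.hypot(*e)>np.hypot(*f) else f
    return np.round(c,1),np.round(wh,1),round(float(np.degrees(np.arctan2(L[1],L[0]))%180),1)
def blob(m,seed):
    n,l=cv2.connectedComponents(m.astype(np.uint8)); k=l[seed[1],seed[0]]
    return l==k if k else np.zeros_like(m)
E
python3 - <<'E'
from h import *
z=np.load("top0.npz");p,d=z["p"],z["d"]; W=world("top",d)
cr=p[150:320,130:500]; cv2.imwrite("pics/c0.png",cv2.resize(cr,None,fx=2.15,fy=2.15,interpolation=cv2.INTER_CUBIC)[:,:,::-1])
H=W[...,2]
for nm,(u,v) in dict(jam=(202,207),spice=(289,205),tub=(264,282),mb=(345,271),garlic=(419,266),mug=(470,270),t1=(240,240),t2=(380,290),ob=(268,196),som=(180,281),br=(262,303),pink=(162,234),sr=(218,222)).items():
    print(nm,np.round(W[v,u]*1000,1))
hsv=cv2.cvtColor(p,cv2.COLOR_RGB2HSV)
cork=cv2.inRange(hsv,(8,60,120),(22,200,255))>0
for nm,s in dict(som=(180,281),ob=(268,196),br=(262,303)).items():
    m=blob(cork,s); q=W[m][:,:2]; print(nm,m.sum(),rect(q),"encl",cv2.minEnclosingCircle((q*1000).astype(np.float32)),"z",np.median(H[m]))
for nm,(u,v,zmin,zmax) in dict(jam=(202,207,.07,.1),spice=(289,205,.09,.12),tub=(264,282,.02,.05),mb=(345,271,.01,.03),garlic=(419,266,.015,.08),mug=(470,270,.015,.12)).items():
    m=(H>zmin)&(H<zmax)&(np.hypot(W[...,0]-W[v,u,0],W[...,1]-W[v,u,1])<.09)
    q=W[m][:,:2]; print(nm,m.sum(),rect(q),np.round(np.median(q,0)*1000,1),"z",round(float(np.median(H[m])),4))
E
```

```text
jam [643.8 180.   90.6]
spice [640.7 -22.2 114.8]
tub [471.9  42.4  26.4]
mb [ 495.6 -151.2   18.2]
garlic [ 502.9 -325.3   43.2]
mug [ 493.1 -457.9    7.8]
t1 [577.  103.1  -5.1]
t2 [ 449.2 -236.3   -0.7]
ob [683.4  32.9   5.9]
som [477.5 247.7  10.3]
br [422.4  49.    8.5]
pink [592.  291.9  16.8]
sr [621.8 156.8   0. ]
som 933 (array([456.8, 112.2]), array([367.4,  68.7]), 80.8) encl ((456.3983154296875, 112.23577117919922), 184.5242156982422) z 0.00451181345128937
ob 1737 (array([559.6,  -8.6]), array([139.3, 289.2]), 175.3) encl ((558.5015869140625, -12.84962272644043), 158.0625457763672) z 0.005087611441590534
br 752 (array([470.1,  13.5]), array([162.8, 116.4]), 88.5) encl ((458.9034423828125, 7.010484218597412), 88.25975036621094) z 0.004319433059169153
jam 587 (array([652.1, 185.9]), array([61.4, 62.6]), 159.9) [651.5 185.3] z 0.0889
spice 323 (array([649.5, -22.8]), array([43.4, 44. ]), 176.6) [648.4 -22.2] z 0.1106
tub 1099 (array([473.9,  39.7]), array([105.3,  62.9]), 71.8) [474.   39.8] z 0.0278
mb 308 (array([ 513.4, -160. ]), array([70.9, 91.1]), 175.3) [ 493.8 -153.5] z 0.0145
garlic 573 (array([ 529.3, -349. ]), array([133.5, 110.8]), 81.7) [ 501.2 -334. ] z 0.0383
mug 937 (array([ 474.2, -444.5]), array([104.1,  78.7]), 28.3) [ 478.4 -439.1] z 0.0701
```

View pics/c0.png

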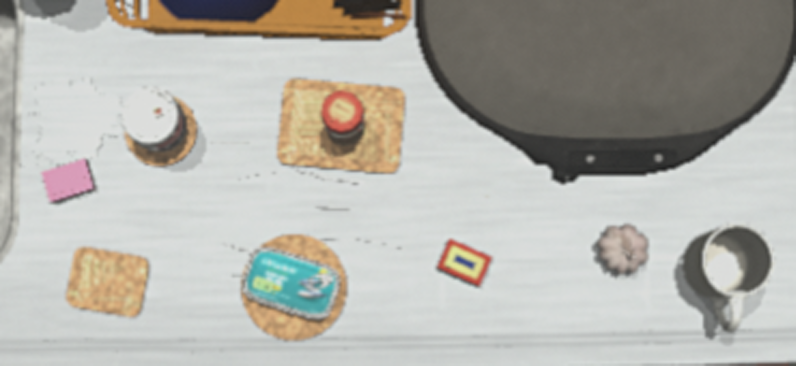

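```bash
cat >> h.py <<'E'
def plane(n,uv,z):
    c=env.calibration(n);K=np.array([[c["fx"],0,c["cx"]],[0,c["fy"],c["cy"]],[0,0,1]])
    s=cv2.undistortPoints(np.asarray(uv,float).reshape(-1,1,2),K,np.array([c["k1"],0,0,0.])).reshape(-1,2)
    E=c["extrinsics"]; r=np.c_[s,np.ones(len(s))]@E[:3,:3].T; t=(z-E[2,3])/r[:,2]
    return (E[:3,3]+r*t[:,None])[:,:2]
def top_mask(p,lo,hi,box,op=3):
    hsv=cv2.cvtColor(p,cv2.COLOR_RGB2HSV);m=cv2.inRange(hsv,lo,hi)
    k=np.zeros_like(m);u0,v0,u1,v1=box;k[v0:v1,u0:u1]=m[v0:v1,u0:u1]
    if op:k=cv2.morphologyEx(k,cv2.MORPH_OPEN,np.ones((op,op),np.uint8))
    n,l,st,_=cv2.connectedComponentsWithStats(k); 
    return l==1+np.argmax(st[1:,4])
def pts(m,z,n="top"):
    c,_=cv2.findContours(m.astype(np.uint8),cv2.RETR_EXTERNAL,cv2.CHAIN_APPROX_NONE)
    return plane(n,max(c,key=len).reshape(-1,2),z)
E
python3 - <<'E'
from h import *
from scipy.optimize import least_squares
z=np.load("top0.npz");p,d=z["p"],z["d"]
cork=((8,60,100),(24,200,255))
for nm,b in dict(som=(150,255,210,305),ob=(250,178,325,235),br=(235,250,300,312),sr=(180,180,228,235)).items():
    m=top_mask(p,*cork,b,2); q=pts(m,.005); print(nm,m.sum(),rect(q),cv2.minEnclosingCircle((q*1000).astype(np.float32)))
    if nm=="sr":
        print(np.round(q*1000).astype(int).tolist())
hs=cv2.cvtColor(p,cv2.COLOR_RGB2HSV)
for nm,(u,v) in dict(lid=(202,205),cap=(289,200),tub=(255,275),mb=(345,262),pink=(162,234)).items(): print(nm,hs[v,u])
m=top_mask(p,(0,120,60),(12,255,255),(325,255,365,290),0)|top_mask(p,(165,120,60),(180,255,255),(325,255,365,290),0)
print("mb",m.sum(),rect(pts(m,.013)))
m=top_mask(p,(140,40,60),(178,255,255),(145,220,180,250),0); print("pink",m.sum(),rect(pts(m,.013)))
W=world("top",d);H=W[...,2]
for nm,c,zz,h in (("jam",(.652,.186),.08,.089),("spice",(.649,-.023),.1,.111),("tub",(.474,.04),.021,.031)):
    m=(H>zz)&(np.hypot(W[...,0]-c[0],W[...,1]-c[1])<.08); 
    print(nm,rect(pts(m,h)))
E
```

```text
som 962 (array([476.3, 247.5]), array([87.2, 68.7]), 80.0) ((475.8874816894531, 247.43533325195312), 49.857120513916016)
ob 1815 (array([650.6, -18.9]), array([138.4,  99. ]), 84.0) ((650.628173828125, -19.203699111938477), 79.99143981933594)
br 752 (array([465.9,  31.3]), array([106.5, 117.2]), 157.8) ((467.9435119628906, 35.99272155761719), 59.15602111816406)
sr 223 (array([637.6, 180.1]), array([55.4, 81. ]), 124.9) ((647.695556640625, 187.13157653808594), 40.565032958984375)
[[681, 166], [678, 166], [676, 164], [673, 164], [671, 161], [668, 161], [666, 159], [663, 159], [661, 159], [658, 159], [656, 156], [653, 156], [651, 156], [648, 156], [646, 156], [643, 156], [641, 159], [638, 159], [636, 159], [633, 159], [631, 161], [629, 163], [626, 163], [624, 166], [621, 168], [624, 171], [624, 173], [624, 176], [621, 178], [619, 178], [616, 178], [614, 178], [612, 181], [612, 183], [612, 186], [612, 188], [612, 191], [614, 193], [617, 193], [619, 196], [619, 198], [619, 201], [619, 203], [622, 206], [624, 206], [627, 206], [627, 208], [629, 211], [629, 213], [632, 216], [634, 218], [63
[... 424 characters left out ...]
56], [626, 154], [628, 154], [631, 151], [633, 151], [636, 149], [638, 149], [641, 149], [643, 149], [646, 149], [648, 149], [651, 149], [653, 149], [656, 149], [658, 149], [661, 149], [663, 151], [666, 151], [668, 154], [671, 154], [673, 156], [676, 159], [678, 161], [681, 164]]
lid [ 45   5 215]
cap [ 18  92 210]
tub [ 85 124 191]
mb [ 45   2 207]
pink [166  71 216]Traceback (most recent call last):
  File "<stdin>", line 11, in <module>
  File "h.py", line 26, in top_mask
    return l==1+np.argmax(st[1:,4])
                ~~~~~~~~~^^^^^^^^^^
    return _wrapfunc(a, 'argmax', axis=axis, out=out, **kwds)
    return bound(*args, **kwds)
ValueError: attempt to get argmax of an empty sequence
```

```bash
python3 - <<'E'
from h import *
z=np.load("top0.npz");p,d=z["p"],z["d"]
m=top_mask(p,(0,70,60),(40,255,255),(325,255,365,290),0)
print("mb",m.sum(),rect(pts(m,.014)))
W=world("top",d);H=W[...,2]
for nm,c,zz,h in (("jam",(.652,.186),.08,.089),("spice",(.649,-.023),.1,.111),("tub",(.474,.04),.021,.031)):
    m=(H>zz)&(np.hypot(W[...,0]-c[0],W[...,1]-c[1])<.08); 
    print(nm,rect(pts(m,h)))
z=np.load("scene0.npz");p,d=z["p"],z["d"]; W=world("scene",d);H=W[...,2]
for nm,c,zz in (("jam",(.652,.186),.08),("spice",(.649,-.023),.1),("tub",(.474,.04),.021),("mb",(.495,-.153),.011)):
    m=(H>zz)&(np.hypot(W[...,0]-c[0],W[...,1]-c[1])<.08); q=W[m]
    print(nm,rect(q[:,:2]),np.median(q[:,2]))
E
```

```text
mb 279 (array([ 493.9, -152.6]), array([52.2, 36. ]), 65.0)
jam (array([653. , 185.8]), array([60.8, 62.6]), 170.9)
spice (array([649.5, -23.2]), array([43.1, 43.8]), 179.1)
tub (array([473.9,  39.4]), array([104.6,  62.8]), 71.2)
jam (array([650.3, 188.3]), array([61.7, 63.8]), 103.2) 0.08878637648422627
spice (array([647.9, -16.9]), array([42.1, 46.4]), 124.9) 0.11075559464246043
tub (array([473.2,  41.4]), array([106.7,  67. ]), 72.2) 0.02813936542558182
mb (array([ 493.3, -152.4]), array([56.3, 42.3]), 64.2) 0.014407071174609709
```

```bash
cat > plan.py <<'E'
import sys
from h import *
s=env.read_state()
def go(x,y,z,psi,p=None):
    p=s["ee_pos"] if p is None else p; R=s["tool_rot"]; cur=np.degrees(np.arctan2(R[1,1],R[0,1]))%360
    a=np.radians(psi); ex=np.array([np.cos(a+np.pi/2),np.sin(a+np.pi/2)]); ey=np.array([np.cos(a),np.sin(a)])
    d=np.array([x,y])-p[:2]
    print("yaw",round(cur,2),"turn rz",round(np.radians(cur-psi),3),"shift units x,y,z",np.round([d@ex/.025,d@ey/.025,(p[2]-z)/.025],2),"tilt",np.round(R[:2,2],4))
if __name__=="__main__":
    a=list(map(float,sys.argv[1:])); print("pos",np.round(s["ee_pos"],4),"gap",round(s["finger_gap"],4),"gf",round(float(s["grasp_force"]),1),"F",np.round(s["force"],1),"t",round(s["t"],2))
    go(*a)
E
python3 - <<'E'
from h import *
print(env.nose_length)
d=np.load("top0.npz")["d"];W=world("top",d)
for x in np.arange(.69,.82,.01):
    m=(abs(W[...,0]-x)<.005)&(W[...,1]>-.09)&(W[...,1]<.22); print(round(x,2),m.sum(),np.round(np.percentile(W[m][:,2],[50,95,99]),3) if m.any() else "")
E
python3 plan.py .494 -.1525 .12 155
```

```text
0.025
0.69 397 [0.002 0.009 0.012]
0.7 434 [0.001 0.008 0.01 ]
0.71 480 [-0.     0.006  0.008]
0.72 492 [-0.     0.005  0.007]
0.73 496 [-0.     0.005  0.007]
0.74 646 [0.001 0.087 0.09 ]
0.75 919 [0.006 0.088 0.091]
0.76 486 [0.007 0.088 0.094]
0.77 318 [0.044 0.093 0.106]
0.78 634 [0.047 0.092 0.104]
0.79 627 [0.053 0.1   0.105]
0.8 503 [0.068 0.11  0.114]
0.81 540 [0.07  0.117 0.122]
pos [ 0.2265 -0.5007  0.2228] gap 0.0857 gf 0.0 F [ 0.5 -0.4 -0.4] t 0.1
yaw 114.34 turn rz -0.71 shift units x,y,z [-17.14  -3.81   4.11] tilt [-0.0008  0.0015]
```

send_rows(
  commands=[0,0,0,0,0,-0.118,0.65,0,0,0,0,0,-0.118,0.65,0,0,0,0,0,-0.118,0.65,0,0,0,0,0,-0.119,0.65,0,0,0,0,0,-0.119,0.65,0,0,0,0,0,-0.118,0.65,0,0,0,0,0,0,0.65],
)

```text
t: 0.68
ee_pos: [0.2266, -0.5008, 0.2231]
tool_rot: [[-0.419, -0.908, -0.0], [-0.908, 0.419, 0.001], [-0.001, 0.001, -1.0]]
force: [-0.9, -0.5, 0.1]
finger_gap: 0.0554
grasp_force: 0.0
```

send_rows(
  commands=[-0.95,-0.21,0,0,0,0,0.65,-0.95,-0.21,0,0,0,0,0.65,-0.95,-0.21,0,0,0,0,0.65,-0.95,-0.21,0,0,0,0,0.65,-0.95,-0.21,0,0,0,0,0.65,-0.95,-0.21,0,0,0,0,0.65,-0.95,-0.21,0,0,0,0,0.65,-0.95,-0.21,0,0,0,0,0.65],
)

```text
t: 1.35
ee_pos: [0.3454, -0.3455, 0.2234]
tool_rot: [[-0.426, -0.905, -0.0], [-0.905, 0.426, 0.0], [-0.0, 0.0, -1.0]]
force: [-0.2, -1.0, 0.2]
finger_gap: 0.0553
grasp_force: 0.0
```

send_rows(
  commands=[-0.95,-0.21,0.4,0,0,0,0.65,-0.95,-0.21,0.4,0,0,0,0.65,-0.95,-0.21,0.4,0,0,0,0.65,-0.95,-0.21,0.4,0,0,0,0.65,-0.95,-0.21,0.4,0,0,0,0.65,-0.95,-0.21,0.4,0,0,0,0.65,-0.95,-0.21,0.4,0,0,0,0.65,-0.95,-0.21,0.4,0,0,0,0.65],
)

```text
t: 2.02
ee_pos: [0.4637, -0.191, 0.143]
tool_rot: [[-0.426, -0.905, -0.0], [-0.905, 0.426, 0.0], [-0.0, 0.0, -1.0]]
force: [0.3, 0.2, -0.0]
finger_gap: 0.0556
grasp_force: 0.0
```

```bash
python3 plan.py .494 -.1525 .028 155
```

```text
pos [ 0.4637 -0.191   0.143 ] gap 0.0556 gf 0.0 F [ 0.3  0.2 -0. ] t 2.02
yaw 154.78 turn rz -0.004 shift units x,y,z [-1.91 -0.45  4.6 ] tilt [-0.0003  0.0002]
```

send_rows(
  commands=[-0.65,-0.15,0,0,0,0,0.65,-0.65,-0.15,0,0,0,0,0.65,-0.62,-0.15,1,0,0,0,0.65,0,0,1,0,0,0,0.65,0,0,1,0,0,0,0.65,0,0,0.8,0,0,0,0.65,0,0,0.4,0,0,0,0.65,0,0,0.4,0,0,0,0.65],
)

```text
t: 2.68
ee_pos: [0.4934, -0.1534, 0.0277]
tool_rot: [[-0.424, -0.905, -0.001], [-0.905, 0.424, -0.0], [0.001, 0.001, -1.0]]
force: [0.7, -0.3, 0.3]
finger_gap: 0.0554
grasp_force: 0.0
```

send_rows(
  commands=[0,0,0,0,0,0,0.65,0,0,0,0,0,0,0.4,0,0,0,0,0,0,0.2,0,0,0,0,0,0,0.2,0,0,0,0,0,0,0.2,0,0,0,0,0,0,0.2],
)

```text
t: 3.18
ee_pos: [0.4942, -0.1534, 0.0293]
tool_rot: [[-0.422, -0.906, 0.001], [-0.906, 0.422, -0.0], [-0.001, -0.001, -1.0]]
force: [0.1, 0.9, -0.4]
finger_gap: 0.0169
grasp_force: 0.0
```

```bash
python3 - <<'E'
from h import *
p,d=env.read_camera("scene")
cv2.imwrite("pics/s1.png",cv2.resize(p[200:330,270:460],None,fx=4,fy=4)[:,:,::-1])
E
```

```text
(no output)
```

View pics/s1.png

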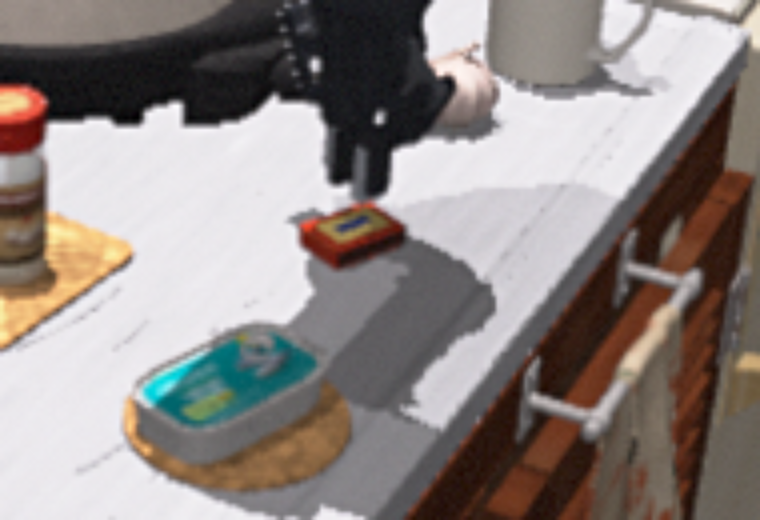

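```bash
python3 - <<'E'
from h import *
p,d=env.read_camera("scene"); W=world("scene",d)
for u,v in ((357,254),(360,258),(352,253),(366,253),(363,246),(363,243),(355,243),(363,238)): print(u,v,p[v,u],np.round(W[v,u]*1000,1))
p,d=env.read_camera("top"); W=world("top",d)
m=top_mask(p,(0,70,60),(40,255,255),(315,245,375,300),0); print(m.sum(),rect(pts(m,.014)))
print(np.round(W[285:245:-4,330:370:4,2],3))
cv2.imwrite("pics/t1.png",cv2.resize(p[225:325,290:410],None,fx=5,fy=5)[:,:,::-1])
E
```

```text
357 254 [112 100  68] [ 499.1 -160.4   14.6]
360 258 [138 106  61] [ 483.8 -144.2   16.7]
352 253 [201 175 182] [ 520.7 -179.6    0.9]
366 253 [117  78  78] [ 483.3 -177.3   13.7]
363 246 [26 25 29] [ 477.  -140.1   53.2]
363 243 [27 25 28] [ 477.6 -140.3   60.8]
355 243 [23 24 25] [ 504.2 -155.8   45.3]
363 238 [22 23 26] [ 476.9 -136.4   76. ]Traceback (most recent call last):
  File "<stdin>", line 5, in <module>
  File "h.py", line 26, in top_mask
    return l==1+np.argmax(st[1:,4])
                ~~~~~~~~~^^^^^^^^^^
    return _wrapfunc(a, 'argmax', axis=axis, out=out, **kwds)
    return bound(*args, **kwds)
ValueError: attempt to get argmax of an empty sequence
```

```bash
python3 - <<'E'
from h import *
s=env.read_state(); print(s["ee_pos"],s["finger_gap"],s["q"])
p,d=env.read_camera("scene"); W=world("scene",d); np.savez("s2.npz",p=p,d=d)
cv2.imwrite("pics/s2.png",cv2.resize(p[200:275,310:410],None,fx=8,fy=8,interpolation=cv2.INTER_CUBIC)[:,:,::-1])
for v in range(236,266,2): print(v,[tuple(np.round(W[v,u]*1000).astype(int)) for u in (350,356,360,364)])
E
```

```text
[ 0.49392578 -0.15337635  0.02884728] 0.017163392550395833 [ 2.07567247e-03  3.38562325e-01 -3.05608802e-01  4.22964898e-06
 -9.26121250e-01 -4.38158760e-01]
236 [(np.int64(563), np.int64(-257), np.int64(-1)), (np.int64(503), np.int64(-157), np.int64(64)), (np.int64(483), np.int64(-133), np.int64(81)), (np.int64(473), np.int64(-132), np.int64(84))]
238 [(np.int64(558), np.int64(-244), np.int64(1)), (np.int64(503), np.int64(-157), np.int64(58)), (np.int64(486), np.int64(-139), np.int64(72)), (np.int64(475), np.int64(-139), np.int64(75))]
240 [(np.int64(553), np.int64(-236), np.int64(0)), (np.int64(504), np.int64(-160), np.int64(51)), (np.int64(486), np.int64(-141), np.int64(66)), (np.int64(477), np.int64(-143), np.int64(67))]
242 [(np.int64(548), np.int64(-224), np.int64(2)), (np.int64(503), np.int64(-159), np.int64(47)), (np.int64(487), np.int64(-144), np.int64(59)), (np.int64(476), np.int64(-143), np.int64(63))]
244 [(np.int64(546), np.int64(-221), np.int64(-2)), (np.int64(502), np.int64(-157), np.int64(43)), (np.int64(486), np.int64(-142), np.int64(55)), (np.int64(475), np.int64(-1
[... 1237 characters left out ...]
), np.int64(-144), np.int64(14)), (np.int64(483), np.int64(-143), np.int64(18)), (np.int64(478), np.int64(-154), np.int64(14))]
260 [(np.int64(501), np.int64(-125), np.int64(16)), (np.int64(490), np.int64(-135), np.int64(14)), (np.int64(481), np.int64(-138), np.int64(15)), (np.int64(476), np.int64(-151), np.int64(10))]
262 [(np.int64(502), np.int64(-130), np.int64(8)), (np.int64(487), np.int64(-129), np.int64(13)), (np.int64(480), np.int64(-138), np.int64(10)), (np.int64(476), np.int64(-151), np.int64(5))]
264 [(np.int64(501), np.int64(-129), np.int64(3)), (np.int64(486), np.int64(-129), np.int64(7)), (np.int64(482), np.int64(-142), np.int64(2)), (np.int64(475), np.int64(-151), np.int64(0))]
```

View pics/s2.png

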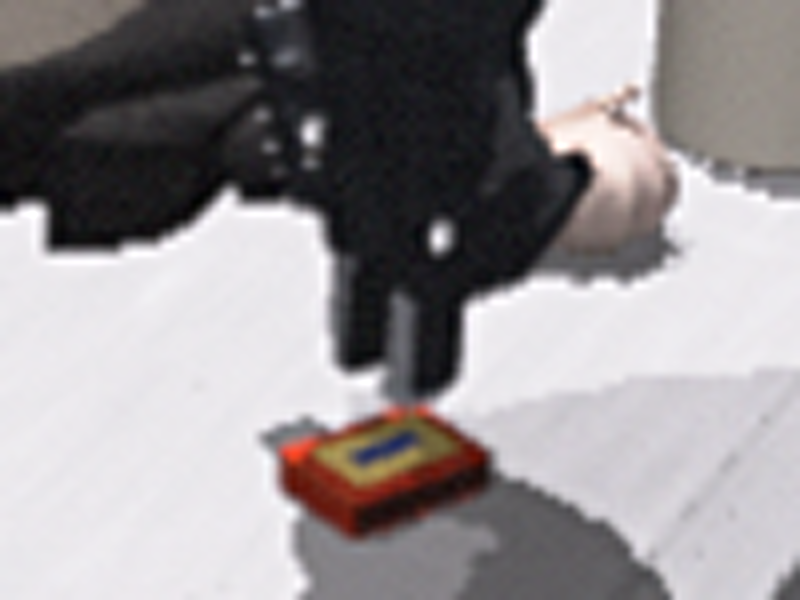

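Tips are seen at z≈0.040, above the untouched box (pixel (358,257) in the scene image). The reported TCP height of 0.029 would put them at 0.004. I'll open, descend gently and watch the force.

send_rows(
  commands=[0,0,0,0,0,0,0.65,0,0,0,0,0,0,0.65,0,0,0,0,0,0,0.65,0,0,0.1,0,0,0,0.65,0,0,0.1,0,0,0,0.65,0,0,0.1,0,0,0,0.65,0,0,0.1,0,0,0,0.65,0,0,0,0,0,0,0.65],
)

```text
t: 4.05
ee_pos: [0.4933, -0.1533, 0.0178]
tool_rot: [[-0.422, -0.906, -0.001], [-0.906, 0.422, 0.0], [0.0, 0.001, -1.0]]
force: [-0.1, -0.7, -0.7]
finger_gap: 0.0555
grasp_force: 0.0
```

```bash
cat > tips.py <<'E'
from h import *
s=env.read_state(); p,d=env.read_camera("scene"); W=world("scene",d)
x,y=s["ee_pos"][:2]; g=p.max(2)<60
m=g&(np.hypot(W[...,0]-x,W[...,1]-y)<.06)&(W[...,2]>.003)&(d>0); q=W[m]
print("ee",np.round(s["ee_pos"],4),"lowest dark z",np.round(np.percentile(q[:,2],[0,1,3,10]),4),"F",np.round(s["force"],1),"gap",round(s["finger_gap"],4))
E
python3 tips.py
```

```text
ee [ 0.4933 -0.1533  0.0178] lowest dark z [0.0035 0.0075 0.0387 0.0708] F [-0.1 -0.7 -0.7] gap 0.0555
```

send_rows(
  commands=[0,0,0.1,0,0,0,0.65,0,0,0.1,0,0,0,0.65,0,0,0.1,0,0,0,0.65,0,0,0.1,0,0,0,0.65,0,0,0.1,0,0,0,0.65,0,0,0.1,0,0,0,0.65,0,0,0,0,0,0,0.65],
)

```text
t: 4.68
ee_pos: [0.4934, -0.1533, 0.0029]
tool_rot: [[-0.422, -0.906, -0.001], [-0.906, 0.422, 0.0], [0.0, 0.001, -1.0]]
force: [-0.4, 0.3, -0.6]
finger_gap: 0.0557
grasp_force: 0.0
```

```bash
python3 tips.py;  python3 - <<'E'
from h import *
p,d=env.read_camera("scene")
cv2.imwrite("pics/s3.png",cv2.resize(p[190:275,310:410],None,fx=7,fy=7,interpolation=cv2.INTER_CUBIC)[:,:,::-1])
E
```

```text
ee [ 0.4934 -0.1533  0.0029] lowest dark z [0.0033 0.0108 0.0286 0.0604] F [-0.4  0.3 -0.6] gap 0.0557
```

View pics/s3.png

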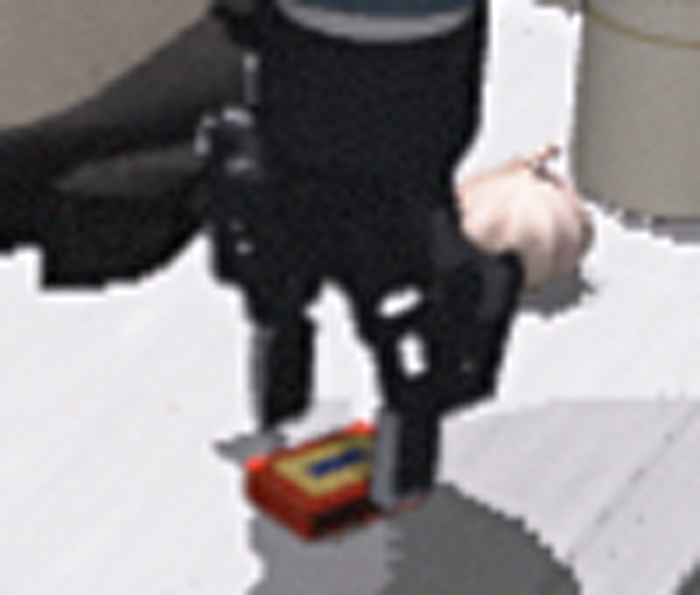

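send_rows(
  commands=[0,0,0.1,0,0,0,0.65,0,0,0.1,0,0,0,0.65,0,0,0.1,0,0,0,0.65,0,0,0.1,0,0,0,0.65,0,0,0,0,0,0,0.65],
)

```text
t: 5.2
ee_pos: [0.4933, -0.1533, -0.0071]
tool_rot: [[-0.422, -0.906, -0.001], [-0.906, 0.422, 0.0], [0.0, 0.001, -1.0]]
force: [0.1, -0.4, -0.2]
finger_gap: 0.0557
grasp_force: 0.0
```

```bash
cat > tipz.py <<'E'
from h import *
# compare expected tip pixel of each finger for a range of z offsets with the image: print dark run bottom along each finger's vertical line
s=env.read_state(); p,d=env.read_camera("scene"); c=env.calibration("scene"); E=np.linalg.inv(c["extrinsics"])
K=np.array([[c["fx"],0,c["cx"]],[0,c["fy"],c["cy"]],[0,0,1]])
dark=(p.max(2)<90)&(np.ptp(p.astype(int),axis=2)<25)
R=s["tool_rot"]
for sg in (1,-1):
    b=s["ee_pos"][:2]+sg*R[:2,1]*(s["finger_gap"]/2+.006)
    zs=np.arange(0,.1,.002); P=np.c_[np.tile(b,(len(zs),1)),zs]; uv=cv2.projectPoints(P,cv2.Rodrigues(E[:3,:3])[0],E[:3,3],K,np.array([c["k1"],0,0,0.]))[0].reshape(-1,2)
    print(np.round(b,3),np.round(uv[0]),"".join("#" if dark[int(round(v)),int(round(u))] else "." for u,v in uv),"(2 mm steps from z=0)")
print(np.round(s["ee_pos"],4),np.round(s["force"],1))
E
python3 tipz.py
```

```text
[ 0.463 -0.139] [367. 268.] ...##########################......######..####### (2 mm steps from z=0)
[ 0.524 -0.168] [349. 255.] ...############################################### (2 mm steps from z=0)
[ 0.4933 -0.1533 -0.0071] [ 0.1 -0.4 -0.2]
```

send_rows(
  commands=[0,0,0,0,0,0,0.4,0,0,0,0,0,0,0.2,0,0,0,0,0,0,0.2,0,0,0,0,0,0,0.2,0,0,0,0,0,0,0.2],
)

```text
t: 5.67
ee_pos: [0.4942, -0.1534, -0.006]
tool_rot: [[-0.422, -0.907, 0.001], [-0.907, 0.422, -0.0], [-0.0, -0.001, -1.0]]
force: [0.1, 0.2, 3.5]
finger_gap: 0.0345
grasp_force: 60.1
```

send_rows(
  commands=[0,0,-0.5,0,0,0,0.2,0,0,-1,0,0,0,0.2,0,0,-1,0,0,-0.09,0.2,0,0,-0.5,0,0,-0.09,0.2,0,0,0,0,0,-0.09,0.2,0,0,0,0,0,0,0.2],
)

```text
t: 6.17
ee_pos: [0.4942, -0.1533, 0.0693]
tool_rot: [[-0.162, -0.987, 0.002], [-0.987, 0.162, 0.0], [-0.0, -0.002, -1.0]]
force: [-0.5, -0.2, -0.6]
finger_gap: 0.0345
grasp_force: 59.9
```

```bash
python3 plan.py .476 .2475 -.0005 170
```

```text
pos [ 0.4942 -0.1533  0.0693] gap 0.0345 gf 59.9 F [-0.5 -0.2 -0.6] t 6.17
yaw 170.66 turn rz 0.012 shift units x,y,z [-15.66   3.5    2.79] tilt [0.0017 0.0002]
```

send_rows(
  commands=[-0.9,0.2,0,0,0,0,0.2,-0.98,0.22,0,0,0,0,0.2,-0.98,0.22,0,0,0,0,0.2,-0.98,0.22,0,0,0,0,0.2,-0.98,0.22,0,0,0,0,0.2,-0.98,0.22,0,0,0,0,0.2,-0.98,0.22,0,0,0,0,0.2,-0.98,0.22,0,0,0,0,0.2],
)

```text
t: 6.83
ee_pos: [0.482, 0.0462, 0.0677]
tool_rot: [[-0.168, -0.986, -0.002], [-0.986, 0.168, -0.0], [0.001, 0.002, -1.0]]
force: [0.6, -0.2, -1.3]
finger_gap: 0.0344
grasp_force: 59.9
```

send_rows(
  commands=[-0.98,0.22,0,0,0,0,0.2,-0.98,0.22,0,0,0,0,0.2,-0.98,0.22,0,0,0,0,0.2,-0.98,0.22,0,0,0,0,0.2,-0.98,0.22,0,0,0,0,0.2,-0.98,0.22,0,0,0,0,0.2,-0.98,0.22,0,0,0,0,0.2,0,0,0,0,0,0,0.2],
)

```text
t: 7.5
ee_pos: [0.4729, 0.2239, 0.0676]
tool_rot: [[-0.165, -0.986, -0.0], [-0.986, 0.165, 0.0], [0.0, 0.0, -1.0]]
force: [0.4, -0.3, 0.8]
finger_gap: 0.0346
grasp_force: 59.9
```

```bash
python3 plan.py .476 .2475 -.0005 170;python3 tipz.py
```

```text
pos [0.4729 0.2239 0.0676] gap 0.0346 gf 59.9 F [ 0.4 -0.3  0.8] t 7.5
yaw 170.47 turn rz 0.008 shift units x,y,z [-0.95  0.04  2.73] tilt [-0.0005  0.    ]
[0.45  0.228] [290. 361.] ........................................########## (2 mm steps from z=0)
[0.496 0.22 ] [271. 350.] ...........................................####### (2 mm steps from z=0)
[0.4729 0.2239 0.0676] [ 0.4 -0.3  0.8]
```

send_rows(
  commands=[-0.5,0.02,0,0,0,0,0.2,-0.45,0.02,0.5,0,0,0,0.2,0,0,0.7,0,0,0,0.2,0,0,0.7,0,0,0,0.2,0,0,0.4,0,0,0,0.2,0,0,0.25,0,0,0,0.2,0,0,0.15,0,0,0,0.2,0,0,0,0,0,0,0.2],
)

```text
t: 8.22
ee_pos: [0.4761, 0.2439, 0.0004]
tool_rot: [[-0.166, -0.986, -0.001], [-0.986, 0.166, -0.001], [0.001, 0.001, -1.0]]
force: [-0.5, -0.2, -1.2]
finger_gap: 0.0343
grasp_force: 59.8
```

send_rows(
  commands=[-0.14,0.02,0.02,0,0,0,0.2,0,0,0,0,0,0,0.2,0,0,0,0,0,0,0.6,0,0,0,0,0,0,0.6,0,0,0,0,0,0,0.6,0,0,-0.5,0,0,0,0.6,0,0,-1,0,0,0,0.6,0,0,-1,0,0,0,0.6],
)

```text
t: 8.88
ee_pos: [0.4757, 0.2472, 0.0633]
tool_rot: [[-0.165, -0.986, -0.002], [-0.986, 0.165, -0.002], [0.002, 0.001, -1.0]]
force: [0.8, 1.4, 0.1]
finger_gap: 0.051
grasp_force: 0.0
```

send_rows(
  commands=[0,0,-1,0,0,0,0.8,0,0,-1,0,0,0,0.8,0,0,-1,0,0,0,0.8,0,0,-0.5,0,0,0,0.8,0,0,0,0,0,0,0.8],
)

```text
t: 9.3
ee_pos: [0.4781, 0.2489, 0.1546]
tool_rot: [[-0.165, -0.986, 0.006], [-0.986, 0.165, 0.004], [-0.005, -0.005, -1.0]]
force: [0.1, 0.3, 0.2]
finger_gap: 0.0682
grasp_force: 0.0
```

```bash
python3 plan.py .649 -.0225 .067 170
```

```text
pos [0.4781 0.2489 0.1546] gap 0.0682 gf 0.0 F [0.1 0.3 0.2] t 9.3
yaw 170.51 turn rz 0.009 shift units x,y,z [ 9.5  -8.62  3.5 ] tilt [0.006  0.0041]
```

send_rows(
  commands=[0.95,-0.86,0,0,0,0,0.8,0.95,-0.86,0,0,0,0,0.8,0.95,-0.86,0,0,0,0,0.8,0.95,-0.86,0,0,0,0,0.8,0.95,-0.86,0,0,0,0,0.8,0.95,-0.86,0,0,0,0,0.8,0.95,-0.86,0,0,0,0,0.8,0.95,-0.86,0,0,0,0,0.8],
)

```text
t: 9.97
ee_pos: [0.6148, 0.0305, 0.1498]
tool_rot: [[-0.165, -0.986, -0.001], [-0.986, 0.165, 0.0], [0.0, 0.001, -1.0]]
force: [1.0, -0.0, 0.5]
finger_gap: 0.0686
grasp_force: 0.0
```

send_rows(
  commands=[0.95,-0.86,0,0,0,0,0.8,0.7,-0.8,0,0,0,0,0.8,0,0,0,0,0,0,0.8,0,0,0,0,0,0,0.8,0,0,0,0,0,0,0.8],
)

```text
t: 10.38
ee_pos: [0.6482, -0.0155, 0.1497]
tool_rot: [[-0.166, -0.986, -0.001], [-0.986, 0.166, 0.0], [0.0, 0.001, -1.0]]
force: [-0.1, 0.5, -0.4]
finger_gap: 0.0682
grasp_force: 0.0
```

```bash
python3 plan.py .649 -.0225 .058 170; python3 tipz.py
```

```text
pos [ 0.6482 -0.0155  0.1497] gap 0.0682 gf 0.0 F [-0.1  0.5 -0.4] t 10.38
yaw 170.47 turn rz 0.008 shift units x,y,z [ 0.27 -0.08  3.67] tilt [-0.0014  0.0002]
[ 0.609 -0.009] [284. 276.] .................................................. (2 mm steps from z=0)
[ 0.688 -0.022] [258. 264.] .................................................. (2 mm steps from z=0)
[ 0.6482 -0.0155  0.1497] [-0.1  0.5 -0.4]
```

send_rows(
  commands=[0.27,-0.08,0,0,0,0,0.8,0,0,0.6,0,0,0,0.8,0,0,0.6,0,0,0,0.8,0,0,0.4,0,0,0,0.8,0,0,0,0,0,0,0.8,0,0,0,0,0,0,0.8],
)

```text
t: 10.93
ee_pos: [0.6492, -0.0224, 0.1105]
tool_rot: [[-0.165, -0.986, -0.001], [-0.986, 0.165, -0.001], [0.001, 0.001, -1.0]]
force: [0.3, 0.7, 0.9]
finger_gap: 0.0683
grasp_force: 0.0
```

```bash
python3 plan.py .649 -.0225 .058 170; sed -i 's/0,.1,.002/0,.16,.002/' tipz.py; python3 tipz.py;python3 - <<'E'
from h import *
p,d=env.read_camera("scene")
cv2.imwrite("pics/s4.png",cv2.resize(p[170:300,210:340],None,fx=4.5,fy=4.5,interpolation=cv2.INTER_CUBIC)[:,:,::-1])
E
```

```text
pos [ 0.6492 -0.0224  0.1105] gap 0.0683 gf 0.0 F [0.3 0.7 0.9] t 10.93
yaw 170.53 turn rz 0.009 shift units x,y,z [0.   0.01 2.1 ] tilt [-0.0009 -0.0005]
[ 0.61  -0.016] [285. 274.] ..........................................................#####...############## (2 mm steps from z=0)
[ 0.689 -0.029] [259. 262.] .................................................############################### (2 mm steps from z=0)
[ 0.6492 -0.0224  0.1105] [0.3 0.7 0.9]
```

View pics/s4.png

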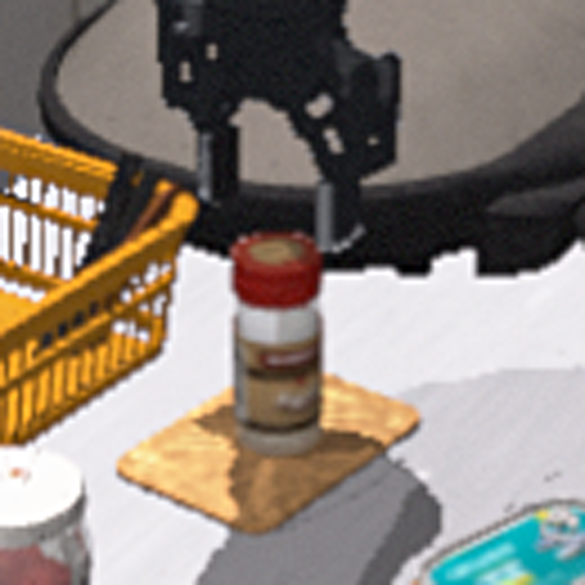

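send_rows(
  commands=[0,0,0.4,0,0,0,0.8,0,0,0.5,0,0,0,0.8,0,0,0.5,0,0,0,0.8,0,0,0.4,0,0,0,0.8,0,0,0.1,0,0,0,0.8,0,0,0,0,0,0,0.8],
)

```text
t: 11.53
ee_pos: [0.649, -0.0227, 0.0621]
tool_rot: [[-0.165, -0.986, -0.002], [-0.986, 0.165, -0.0], [0.001, 0.002, -1.0]]
force: [0.5, -0.0, 0.0]
finger_gap: 0.068
grasp_force: 0.0
```

send_rows(
  commands=[0,0,0,0,0,0,0.6,0,0,0,0,0,0,0.5,0,0,0,0,0,0,0.4,0,0,0,0,0,0,0.3,0,0,0,0,0,0,0.3,0,0,0,0,0,0,0.3],
)

```text
t: 12.03
ee_pos: [0.6502, -0.0226, 0.0642]
tool_rot: [[-0.165, -0.986, 0.002], [-0.986, 0.165, -0.0], [-0.0, -0.002, -1.0]]
force: [-1.2, 0.7, 4.9]
finger_gap: 0.0437
grasp_force: 60.8
```

```bash
python3 tipz.py
```

```text
[ 0.623 -0.018] [281. 272.] ........................................##########################.############# (2 mm steps from z=0)
[ 0.678 -0.027] [263. 264.] ......................................................########################## (2 mm steps from z=0)
[ 0.6502 -0.0226  0.0642] [-1.2  0.7  4.9]
```

send_rows(
  commands=[0,0,-0.5,0,0,0,0.3,0,0,-1,0,0,0,0.3,0,0,-1,0,0,0,0.3,0,0,0,0,0,0,0.3],
)

```text
t: 12.42
ee_pos: [0.6522, -0.0228, 0.1309]
tool_rot: [[-0.165, -0.986, 0.008], [-0.986, 0.165, -0.0], [-0.001, -0.008, -1.0]]
force: [1.5, -0.7, -0.3]
finger_gap: 0.0439
grasp_force: 61.2
```

```bash
python3 plan.py .53 -.16 .0585 170; 
```

```text
pos [ 0.6522 -0.0228  0.1309] gap 0.0439 gf 61.2 F [ 1.5 -0.7 -0.3] t 12.42
yaw 170.52 turn rz 0.009 shift units x,y,z [6.25 3.86 2.9 ] tilt [ 0.0085 -0.0003]
```

send_rows(
  commands=[0.6,0.4,0,0,0,0,0.3,0.9,0.55,0,0,0,0,0.3,0.9,0.55,0,0,0,0,0.3,0.9,0.55,0,0,0,0,0.3,0.9,0.55,0,0,0,0,0.3,0.9,0.55,0,0,0,0,0.3,0.75,0.5,0,0,0,0,0.3,0.4,0.2,0,0,0,0,0.3],
)

```text
t: 13.08
ee_pos: [0.5265, -0.162, 0.1251]
tool_rot: [[-0.167, -0.986, -0.001], [-0.986, 0.167, 0.001], [-0.0, 0.001, -1.0]]
force: [0.6, 0.4, -2.1]
finger_gap: 0.0435
grasp_force: 61.4
```

send_rows(
  commands=[0,0,0.5,0,0,0,0.3,0,0,0.6,0,0,0,0.3,0,0,0.6,0,0,0,0.3,0,0,0.4,0,0,0,0.3,0,0,0.2,0,0,0,0.3,0,0,0.12,0,0,0,0.3,0,0,0,0,0,0,0.3,0,0,0,0,0,0,0.3],
)

```text
t: 13.75
ee_pos: [0.5293, -0.1607, 0.0656]
tool_rot: [[-0.165, -0.986, 0.001], [-0.986, 0.165, -0.0], [0.0, -0.001, -1.0]]
force: [1.2, 0.2, -1.3]
finger_gap: 0.0434
grasp_force: 61.4
```

send_rows(
  commands=[0,0,0.1,0,0,0,0.3,0,0,0.1,0,0,0,0.3,0,0,0.06,0,0,0,0.3,0,0,0,0,0,0,0.3,0,0,0,0,0,0,0.3],
)

```text
t: 14.17
ee_pos: [0.5291, -0.1608, 0.0593]
tool_rot: [[-0.165, -0.986, 0.001], [-0.986, 0.165, -0.0], [0.0, -0.001, -1.0]]
force: [-1.8, 0.8, 4.0]
finger_gap: 0.0435
grasp_force: 61.7
```

Contact is just starting, so release and lift.

send_rows(
  commands=[0,0,0,0,0,0,0.6,0,0,0,0,0,0,0.8,0,0,0,0,0,0,0.8,0,0,0,0,0,0,0.8,0,0,-0.5,0,0,0,0.8,0,0,-1,0,0,0,0.8,0,0,-1,0,0,0,0.8,0,0,-1,0,0,0,0.8],
)

```text
t: 14.83
ee_pos: [0.5285, -0.1608, 0.1469]
tool_rot: [[-0.165, -0.986, -0.001], [-0.986, 0.165, -0.0], [0.0, 0.001, -1.0]]
force: [1.2, -0.4, 0.6]
finger_gap: 0.0685
grasp_force: 0.0
```

```bash
python3 plan.py .474 .0395 .01 161.5; python3 - <<'E'
from h import *
p,d=env.read_camera("top"); W=world("top",d);H=W[...,2]
p2,d2=env.read_camera("scene");W2=world("scene",d2)
for nm,W_ in (("top",W),("scene",W2)):
    m=(W_[...,2]>.09)&(W_[...,2]<.115)&(np.hypot(W_[...,0]-.529,W_[...,1]+.161)<.035); print(nm,m.sum(),rect(W_[m][:,:2]),W_[m][:,2].max())
m=top_mask(p,(8,60,100),(24,200,255),(150,255,210,305),2); print(rect(pts(m,.005)))
E
```

```text
pos [ 0.5285 -0.1608  0.1469] gap 0.0685 gf 0.0 F [ 1.2 -0.4  0.6] t 14.83
yaw 170.49 turn rz 0.157 shift units x,y,z [-6.91  4.61  5.48] tilt [-0.0008 -0.0001]
top 11 (array([ 516.1, -143.9]), array([11.2,  2.9]), 45.2) 0.10796175380671658
scene 252 (array([ 527.7, -156.1]), array([43.2, 47.6]), 137.9) 0.10940596234025446
(array([476.3, 247.5]), array([87.2, 68.7]), 80.0)
```

send_rows(
  commands=[0,0,0,0,0,0.078,1,0,0,0,0,0,0.079,1,-0.8,0.53,0,0,0,0,1,-0.8,0.53,0,0,0,0,1,-0.8,0.53,0,0,0,0,1,-0.8,0.53,0,0,0,0,1,-0.8,0.53,0,0,0,0,1,-0.8,0.53,0,0,0,0,1],
)

```text
t: 15.6
ee_pos: [0.4909, -0.0207, 0.1456]
tool_rot: [[-0.318, -0.948, -0.001], [-0.948, 0.318, -0.0], [0.0, 0.001, -1.0]]
force: [1.0, 0.9, 0.3]
finger_gap: 0.0855
grasp_force: 0.0
```

send_rows(
  commands=[-0.8,0.53,0,0,0,0,1,-0.8,0.53,0.5,0,0,0,1,-0.51,0.37,1,0,0,0,1,0,0,1,0,0,0,1,0,0,1,0,0,0,1,0,0,0.6,0,0,0,1,0,0,0,0,0,0,1,0,0,0,0,0,0,1],
)

```text
t: 16.27
ee_pos: [0.4739, 0.0394, 0.0431]
tool_rot: [[-0.317, -0.948, -0.002], [-0.948, 0.317, -0.001], [0.002, 0.001, -1.0]]
force: [0.2, -0.3, 0.8]
finger_gap: 0.0854
grasp_force: 0.0
```

```bash
python3 plan.py .474 .0395 -.006 161.5; python3 tipz.py
```

```text
pos [0.4739 0.0394 0.0431] gap 0.0854 gf 0.0 F [ 0.2 -0.3  0.8] t 16.27
yaw 161.51 turn rz 0.0 shift units x,y,z [-0.01 -0.    1.97] tilt [-0.0017 -0.001 ]
[0.428 0.055] [343. 316.] ..................................#######################.....################## (2 mm steps from z=0)
[0.52  0.024] [311. 295.] ...............................###################################.############# (2 mm steps from z=0)
[0.4739 0.0394 0.0431] [ 0.2 -0.3  0.8]
```

send_rows(
  commands=[0,0,0.5,0,0,0,1,0,0,0.5,0,0,0,1,0,0,0.4,0,0,0,1,0,0,0.4,0,0,0,1,0,0,0.25,0,0,0,1,0,0,0,0,0,0,1],
)

```text
t: 16.82
ee_pos: [0.4744, 0.0396, -0.0077]
tool_rot: [[-0.318, -0.948, -0.0], [-0.948, 0.318, -0.0], [0.0, 0.0, -1.0]]
force: [-0.2, 0.9, 0.2]
finger_gap: 0.0854
grasp_force: 0.0
```

send_rows(
  commands=[0,0,0,0,0,0,0.8,0,0,0,0,0,0,0.7,0,0,0,0,0,0,0.5,0,0,0,0,0,0,0.5,0,0,0,0,0,0,0.5],
)

```text
t: 17.23
ee_pos: [0.475, 0.0398, -0.0063]
tool_rot: [[-0.317, -0.948, 0.002], [-0.948, 0.317, 0.0], [-0.001, -0.001, -1.0]]
force: [-3.0, 0.4, 6.5]
finger_gap: 0.0591
grasp_force: 63.1
```

send_rows(
  commands=[0,0,-0.5,0,0,0,0.5,0,0,-0.8,0,0,0,0.5,0,0,-0.7,0,0,0,0.5,0,0,0,0,0,-0.109,0.5,0,0,0,0,0,-0.109,0.5,0,0,0,0,0,0,0.5],
)

```text
t: 17.73
ee_pos: [0.4746, 0.0398, 0.0431]
tool_rot: [[-0.101, -0.995, 0.001], [-0.995, 0.101, 0.001], [-0.001, -0.001, -1.0]]
force: [-0.5, -0.1, -2.6]
finger_gap: 0.0584
grasp_force: 64.7
```

```bash
python3 plan.py .6506 -.019 -.009 174; python3 - <<'E'
from h import *
p,d=env.read_camera("scene"); 
cv2.imwrite("pics/s5.png",cv2.resize(p[170:380,190:400],None,fx=2.8,fy=2.8,interpolation=cv2.INTER_CUBIC)[:,:,::-1])
p,d=env.read_camera("top")
m=top_mask(p,(8,60,100),(24,200,255),(250,178,325,235),2); print(rect(pts(m,.005)))
E
```

```text
pos [0.4746 0.0398 0.0431] gap 0.0584 gf 64.7 F [-0.5 -0.1 -2.6] t 17.73
yaw 174.19 turn rz 0.003 shift units x,y,z [ 1.6  -7.25  2.08] tilt [0.0012 0.0007]
(array([650.6, -18.9]), array([138.4,  99. ]), 84.0)
```

View pics/s5.png

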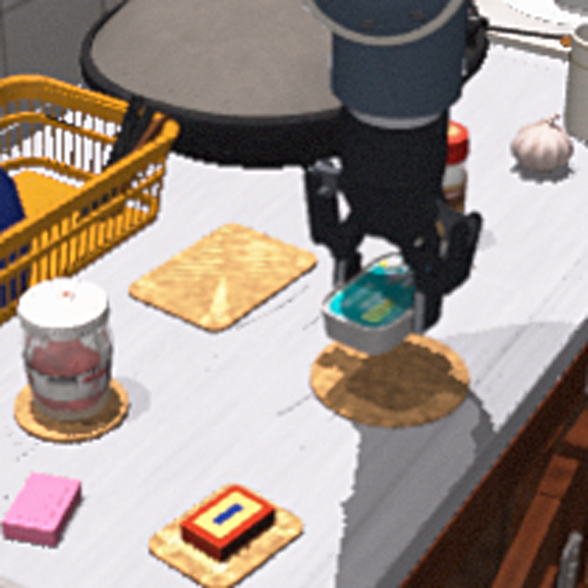

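send_rows(
  commands=[0.15,-0.6,0,0,0,0,0.5,0.2,-1,0,0,0,0,0.5,0.2,-1,0,0,0,0,0.5,0.2,-1,0,0,0,0,0.5,0.25,-1,0,0,0,0,0.5,0.2,-1,0,0,0,0,0.5,0.2,-0.95,0,0,0,0,0.5,0.2,-0.7,0,0,0,0,0.5],
)

```text
t: 18.5
ee_pos: [0.6519, -0.0198, 0.0416]
tool_rot: [[-0.109, -0.994, -0.001], [-0.994, 0.109, -0.0], [0.0, 0.001, -1.0]]
force: [-0.3, -0.1, -1.3]
finger_gap: 0.0586
grasp_force: 64.8
```

send_rows(
  commands=[0,0,0.5,0,0,0,0.5,0,0,0.5,0,0,0,0.5,0,0,0.4,0,0,0,0.5,0,0,0.2,0,0,0,0.5,0,0,0,0,0,0,0.5,0,0,0,0,0,0,0.5],
)

```text
t: 19.0
ee_pos: [0.6503, -0.0191, 0.0024]
tool_rot: [[-0.105, -0.994, -0.0], [-0.994, 0.105, -0.0], [0.0, 0.0, -1.0]]
force: [-0.1, -0.3, -0.9]
finger_gap: 0.0584
grasp_force: 64.8
```

```bash
python3 plan.py .6506 -.019 -.0065 174
```

```text
pos [ 0.6503 -0.0191  0.0024] gap 0.0584 gf 64.8 F [-0.1 -0.3 -0.9] t 19.0
yaw 173.96 turn rz -0.001 shift units x,y,z [-0.01 -0.01  0.36] tilt [-0.0003 -0.0004]
```

send_rows(
  commands=[0,0,0.12,0,0,0,0.5,0,0,0.12,0,0,0,0.5,0,0,0.08,0,0,0,0.5,0,0,0,0,0,0,0.5,0,0,0,0,0,0,0.5],
)

```text
t: 19.42
ee_pos: [0.6503, -0.0192, -0.0057]
tool_rot: [[-0.105, -0.994, -0.0], [-0.994, 0.105, -0.0], [0.0, 0.0, -1.0]]
force: [-0.6, 0.4, -1.1]
finger_gap: 0.0588
grasp_force: 64.9
```

```bash
python3 tipz.py; python3 - <<'E'
from h import *
p,d=env.read_camera("scene"); W=world("scene",d)
m=(W[...,2]>.022)&(np.hypot(W[...,0]-.65,W[...,1]+.019)<.06)&(p[...,1]>p[...,0].astype(int)+30); print(m.sum(),rect(W[m][:,:2]),np.percentile(W[m][:,2],[5,50,90]))
E
```

```text
[ 0.615 -0.015] [283. 274.] .....#########################....############################################## (2 mm steps from z=0)
[ 0.686 -0.023] [259. 264.] ............#################################################################### (2 mm steps from z=0)
[ 0.6503 -0.0192 -0.0057] [-0.6  0.4 -1.1]
307 (array([656. , -14.5]), array([70. , 86.2]), 124.8) [0.02657052 0.02891688 0.0307765 ]
```

send_rows(
  commands=[0,0,0.05,0,0,0,0.5,0,0,0.03,0,0,0,0.5,0,0,0,0,0,0,0.5],
)

```text
t: 19.77
ee_pos: [0.6508, -0.0192, -0.0062]
tool_rot: [[-0.104, -0.995, 0.001], [-0.995, 0.104, -0.0], [0.0, -0.001, -1.0]]
force: [-2.7, -0.2, 5.5]
finger_gap: 0.0586
grasp_force: 65.4
```

send_rows(
  commands=[0,0,0,0,0,0,0.8,0,0,0,0,0,0,1,0,0,0,0,0,0,1,0,0,-0.3,0,0,0,1,0,0,-1,0,0,0,1,0,0,-1,0,0,0,1,0,0,-1,0,0,0,1,0,0,-1,0,0,0,1],
)

```text
t: 20.43
ee_pos: [0.6504, -0.0193, 0.1016]
tool_rot: [[-0.105, -0.994, 0.0], [-0.994, 0.105, -0.0], [0.0, -0.0, -1.0]]
force: [0.6, -0.0, -0.8]
finger_gap: 0.0854
grasp_force: 0.0
```

send_rows(
  commands=[0,0,-0.7,0,0,0,1,0,0,0,0,0,0,1,0,0,0,0,0,0,1],
)

```text
t: 20.68
ee_pos: [0.6512, -0.019, 0.1191]
tool_rot: [[-0.105, -0.994, 0.003], [-0.994, 0.105, 0.001], [-0.001, -0.003, -1.0]]
force: [-0.7, 0.0, -1.5]
finger_gap: 0.0854
grasp_force: 0.0
```

```bash
python3 plan.py .652 .1865 .027 174; python3 - <<'E'
from h import *
p,d=env.read_camera("scene"); W=world("scene",d);H=W[...,2]
for nm,c,a,b in (("tub",(.65,-.019),.02,.04),("jam",(.652,.187),.08,.1),("mb",(.476,.2475),.014,.03)):
    m=(H>a)&(H<b)&(np.hypot(W[...,0]-c[0],W[...,1]-c[1])<.07); print(nm,m.sum(),rect(W[m][:,:2]))
E
```

```text
pos [ 0.6512 -0.019   0.1191] gap 0.0854 gf 0.0 F [-0.7  0.  -1.5] t 20.68
yaw 173.99 turn rz -0.0 shift units x,y,z [-8.18  0.83  3.68] tilt [0.0032 0.0006]
tub 735 (array([651.7, -18.8]), array([107.,  65.]), 85.0)
jam 566 (array([651.8, 188.5]), array([62.2, 65.1]), 155.1)
mb 479 (array([476.2, 248.5]), array([56.7, 39. ]), 79.2)
```

send_rows(
  commands=[-0.6,0.06,0,0,0,0,1,-1,0.1,0,0,0,0,1,-1,0.1,0,0,0,0,1,-1,0.1,0,0,0,0,1,-1,0.1,0,0,0,0,1,-1,0.1,0,0,0,0,1,-1,0.1,0,0,0,0,1,-1,0.1,0,0,0,0,1],
)

```text
t: 21.4
ee_pos: [0.6504, 0.1734, 0.1158]
tool_rot: [[-0.105, -0.995, -0.002], [-0.995, 0.105, -0.001], [0.001, 0.002, -1.0]]
force: [0.7, 0.0, 0.6]
finger_gap: 0.0855
grasp_force: 0.0
```

send_rows(
  commands=[-0.6,0.07,0,0,0,0,1,0,0,0,0,0,0,1,0,0,0,0,0,0,1],
)

```text
t: 21.65
ee_pos: [0.6506, 0.1876, 0.1162]
tool_rot: [[-0.103, -0.995, -0.002], [-0.995, 0.103, -0.001], [0.001, 0.002, -1.0]]
force: [0.2, -1.0, -0.5]
finger_gap: 0.0849
grasp_force: 0.0
```

```bash
python3 plan.py .652 .187 .027 174;python3 tipz.py
```

```text
pos [0.6506 0.1876 0.1162] gap 0.0849 gf 0.0 F [ 0.2 -1.  -0.5] t 21.65
yaw 174.07 turn rz 0.001 shift units x,y,z [ 0.02 -0.06  3.57] tilt [-0.0018 -0.001 ]
[0.602 0.193] [233. 324.] ......................................................................########## (2 mm steps from z=0)
[0.699 0.183] [199. 306.] ........................................#######......#...#..........############ (2 mm steps from z=0)
[0.6506 0.1876 0.1162] [ 0.2 -1.  -0.5]
```

send_rows(
  commands=[0,-0.06,0.3,0,0,0,1,0,0,0.6,0,0,0,1,0,0,0.6,0,0,0,1,0,0,0.6,0,0,0,1,0,0,0.6,0,0,0,1,0,0,0.5,0,0,0,1,0,0,0.35,0,0,0,1,0,0,0,0,0,0,1],
)

```text
t: 22.37
ee_pos: [0.6513, 0.1852, 0.0258]
tool_rot: [[-0.106, -0.994, -0.004], [-0.994, 0.106, -0.002], [0.002, 0.004, -1.0]]
force: [-0.9, -0.6, -1.2]
finger_gap: 0.0852
grasp_force: 0.0
```

send_rows(
  commands=[0,0,0,0,0,0,0.9,0,0,0,0,0,0,0.8,0,0,0,0,0,0,0.7,0,0,0,0,0,0,0.5,0,0,0,0,0,0,0.5,0,0,0,0,0,0,0.5],
)

```text
t: 22.87
ee_pos: [0.6536, 0.187, 0.0305]
tool_rot: [[-0.104, -0.995, 0.003], [-0.995, 0.104, 0.001], [-0.001, -0.002, -1.0]]
force: [-1.8, -1.0, 6.9]
finger_gap: 0.0635
grasp_force: 66.7
```

send_rows(
  commands=[0,0,-0.4,0,0,0,0.5,0,0,-0.6,0,0,0,0.5,0,0,-0.6,0,0,0,0.5,0,0,-0.4,0,0,0,0.5,0,0,0,0,0,0,0.5,0,0,0,0,0,0,0.5],
)

```text
t: 23.37
ee_pos: [0.6528, 0.187, 0.0788]
tool_rot: [[-0.105, -0.994, 0.001], [-0.994, 0.105, 0.001], [-0.001, -0.0, -1.0]]
force: [-0.1, 0.4, -3.5]
finger_gap: 0.0633
grasp_force: 66.8
```

```bash
cat > mats.py <<'E'
from h import *
for n in ("top","scene"):
    p,d=env.read_camera(n); W=world(n,d)
    hsv=cv2.cvtColor(p,cv2.COLOR_RGB2HSV); ck=(cv2.inRange(hsv,(8,50,60),(26,210,255))>0)&(abs(W[...,2]-.004)<.012)
    for nm,c,r in (("br",(.468,.036),.075),("sr",(.649,.189),.055)):
        m=ck&(np.hypot(W[...,0]-c[0],W[...,1]-c[1])<r); v,u=np.nonzero(m)
        q=plane(n,np.c_[u,v],.005); print(n,nm,len(q),np.round(cv2.minEnclosingCircle((q*1000).astype(np.float32))[0],1),rect(q)[:2])
E
python3 mats.py; python3 plan.py .468 .036 .029 174
```

```text
top br 1895 [470.3  38.5] (array([470.6,  39.3]), array([116.1, 115.8]))
top sr 319 [650.3 188.4] (array([642.4, 171.9]), array([43.1, 81.8]))
scene br 1552 [468.  40.] (array([467.3,  40.7]), array([117.6, 120.5]))
scene sr 853 [649.1 192.1] (array([648.7, 192.2]), array([81.5, 87.9]))
pos [0.6519 0.1866 0.0773] gap 0.0628 gf 66.8 F [-1.   0.7 -3.2] t 23.47
yaw 173.97 turn rz -0.001 shift units x,y,z [6.76 6.69 1.93] tilt [-0.0021 -0.0004]
```

send_rows(
  commands=[0.5,0.5,0,0,0,0,0.5,0.9,0.9,0,0,0,0,0.5,0.95,0.95,0,0,0,0,0.5,0.95,0.95,0,0,0,0,0.5,0.95,0.95,0,0,0,0,0.5,0.95,0.95,0,0,0,0,0.5,0.9,0.9,0,0,0,0,0.5,0.53,0.52,0,0,0,0,0.5],
)

```text
t: 24.13
ee_pos: [0.467, 0.0373, 0.0775]
tool_rot: [[-0.106, -0.994, -0.003], [-0.994, 0.106, -0.001], [0.001, 0.003, -1.0]]
force: [-0.4, 0.1, -2.2]
finger_gap: 0.0634
grasp_force: 66.8
```

send_rows(
  commands=[0,0,0.3,0,0,0,0.5,0,0,0.5,0,0,0,0.5,0,0,0.5,0,0,0,0.5,0,0,0.3,0,0,0,0.5,0,0,0,0,0,0,0.5,0,0,0,0,0,0,0.5],
)

```text
t: 24.63
ee_pos: [0.4705, 0.0392, 0.0381]
tool_rot: [[-0.105, -0.995, -0.001], [-0.995, 0.105, -0.001], [0.001, 0.001, -1.0]]
force: [0.1, 0.9, -2.9]
finger_gap: 0.0634
grasp_force: 66.8
```

```bash
python3 plan.py .470 .039 .029 174
```

```text
pos [0.4705 0.0392 0.0381] gap 0.0634 gf 66.8 F [ 0.1  0.9 -2.9] t 24.63
yaw 174.0 turn rz -0.0 shift units x,y,z [0.01 0.02 0.36] tilt [-0.0014 -0.0008]
```

send_rows(
  commands=[0,0,0.12,0,0,0,0.5,0,0,0.12,0,0,0,0.5,0,0,0.06,0,0,0,0.5,0,0,0.04,0,0,0,0.5,0,0,0,0,0,0,0.5],
)

```text
t: 25.05
ee_pos: [0.4708, 0.0393, 0.0305]
tool_rot: [[-0.105, -0.995, 0.0], [-0.995, 0.105, 0.0], [-0.0, -0.0, -1.0]]
force: [-2.1, -0.3, 1.5]
finger_gap: 0.0629
grasp_force: 67.2
```

send_rows(
  commands=[0,0,0,0,0,0,0.7,0,0,0,0,0,0,0.8,0,0,0,0,0,0,1,0,0,0,0,0,0,1,0,0,-0.5,0,0,0,1,0,0,-1,0,0,0,1,0,0,-1,0,0,0,1,0,0,-1,0,0,0,1],
)

```text
t: 25.72
ee_pos: [0.4707, 0.0391, 0.1186]
tool_rot: [[-0.105, -0.994, -0.0], [-0.994, 0.105, -0.0], [0.0, 0.0, -1.0]]
force: [0.1, 0.7, 0.3]
finger_gap: 0.0856
grasp_force: 0.0
```

send_rows(
  commands=[0,0,-0.9,0,0,0,0.85,0,0,-0.4,0,0,0,0.85,0,0,0,0,0,0,0.85],
)

```text
t: 25.97
ee_pos: [0.4727, 0.0397, 0.153]
tool_rot: [[-0.104, -0.995, 0.006], [-0.995, 0.104, 0.002], [-0.002, -0.006, -1.0]]
force: [0.1, 0.8, -0.3]
finger_gap: 0.0728
grasp_force: 0.0
```

```bash
python3 plan.py .529 -.161 .059 174; python3 - <<'E'
from h import *
for n in ("scene","top"):
  p,d=env.read_camera(n); W=world(n,d);H=W[...,2]
  for nm,c,a,b in (("jam",(.47,.039),.08,.1),("spice",(.529,-.16),.095,.12)):
    m=(H>a)&(H<b)&(np.hypot(W[...,0]-c[0],W[...,1]-c[1])<.05); print(n,nm,m.sum(),rect(W[m][:,:2]) if m.sum()>5 else "")
E
```

```text
pos [0.4727 0.0397 0.153 ] gap 0.0728 gf 0.0 F [ 0.1  0.8 -0.3] t 25.97
yaw 174.01 turn rz 0.0 shift units x,y,z [ 7.75 -3.08  3.76] tilt [0.006  0.0016]
scene jam 522 (array([470.1,  42.1]), array([61.2, 63.6]), 100.4)
scene spice 50 (array([ 541.7, -145.8]), array([11. , 35.4]), 131.1)
top jam 28 (array([457. ,  15.7]), array([ 6.9, 39.7]), 148.0)
top spice 303 (array([ 528.9, -160.1]), array([43. , 42.6]), 23.6)
```

Jam is on its mat and the spice jar stands at (0.529,-0.160). Going to fetch it.

send_rows(
  commands=[0.6,-0.25,0,0,0,0,0.85,1,-0.4,0,0,0,0,0.85,1,-0.4,0,0,0,0,0.85,1,-0.4,0,0,0,0,0.85,1,-0.4,0,0,0,0,0.85,1,-0.4,0,0,0,0,0.85,1,-0.4,0,0,0,0,0.85,0.8,-0.3,0,0,0,0,0.85],
)

```text
t: 26.73
ee_pos: [0.5242, -0.1541, 0.1482]
tool_rot: [[-0.106, -0.994, -0.003], [-0.994, 0.106, 0.0], [0.0, 0.003, -1.0]]
force: [0.5, -0.5, 0.4]
finger_gap: 0.0725
grasp_force: 0.0
```

send_rows(
  commands=[0.33,-0.19,0,0,0,0,0.85,0,0,0,0,0,0,0.85,0,0,0,0,0,0,0.85],
)

```text
t: 26.98
ee_pos: [0.528, -0.161, 0.1487]
tool_rot: [[-0.106, -0.994, -0.002], [-0.994, 0.106, 0.001], [-0.0, 0.002, -1.0]]
force: [-0.1, 0.1, 0.1]
finger_gap: 0.0722
grasp_force: 0.0
```

```bash
python3 plan.py .529 -.1605 .059 174
```

```text
pos [ 0.528  -0.161   0.1487] gap 0.0722 gf 0.0 F [-0.1  0.1  0.1] t 26.98
yaw 173.92 turn rz -0.001 shift units x,y,z [-0.03 -0.04  3.59] tilt [-0.0023  0.0005]
```

send_rows(
  commands=[0,-0.04,0.4,0,0,0,0.85,0,0,0.7,0,0,0,0.85,0,0,0.7,0,0,0,0.85,0,0,0.7,0,0,0,0.85,0,0,0.6,0,0,0,0.85,0,0,0.35,0,0,0,0.85,0,0,0.14,0,0,0,0.85,0,0,0,0,0,0,0.85],
)

```text
t: 27.65
ee_pos: [0.529, -0.1606, 0.0595]
tool_rot: [[-0.104, -0.995, -0.002], [-0.995, 0.104, 0.0], [0.0, 0.002, -1.0]]
force: [1.0, 0.8, 0.6]
finger_gap: 0.0724
grasp_force: 0.0
```

send_rows(
  commands=[0,0,0,0,0,0,0.6,0,0,0,0,0,0,0.5,0,0,0,0,0,0,0.4,0,0,0,0,0,0,0.3,0,0,0,0,0,0,0.3,0,0,0,0,0,0,0.3],
)

```text
t: 28.15
ee_pos: [0.5301, -0.1614, 0.0616]
tool_rot: [[-0.105, -0.995, 0.002], [-0.995, 0.105, -0.0], [0.0, -0.002, -1.0]]
force: [-1.8, 1.0, 5.8]
finger_gap: 0.0431
grasp_force: 60.5
```

send_rows(
  commands=[0,0,-0.4,0,0,0,0.3,0,0,-0.9,0,0,0,0.3,0,0,-1,0,0,0,0.3,0,0,-1,0,0,0,0.3,0,0,-0.7,0,0,0,0.3,0,0,0,0,0,0,0.3,0,0,0,0,0,0,0.3],
)

```text
t: 28.73
ee_pos: [0.5301, -0.1612, 0.1615]
tool_rot: [[-0.105, -0.994, 0.003], [-0.994, 0.105, 0.0], [-0.001, -0.003, -1.0]]
force: [-0.6, 0.2, -2.1]
finger_gap: 0.0431
grasp_force: 61.1
```

```bash
python3 plan.py .65 .19 .063 174; sed -i 's/^for n in.*/for n in ("top",):/' mats.py; python3 mats.py
```

```text
pos [ 0.5301 -0.1612  0.1615] gap 0.0431 gf 61.1 F [-0.6  0.2 -2.1] t 28.73
yaw 173.97 turn rz -0.0 shift units x,y,z [-14.47  -3.3    3.94] tilt [0.0026 0.0003]Traceback (most recent call last):
  File "mats.py", line 7, in <module>
    q=plane(n,np.c_[u,v],.005); print(n,nm,len(q),np.round(cv2.minEnclosingCircle((q*1000).astype(np.float32))[0],1),rect(q)[:2])
  File "h.py", line 18, in plane
    s=cv2.undistortPoints(np.asarray(uv,float).reshape(-1,1,2),K,np.array([c["k1"],0,0,0.])).reshape(-1,2)
      ~~~~~~~~~~~~~~~~~~~^^^^^^^^^^^^^^^^^^^^^^^^^^^^^^^^^^^^^^^^^^^^^^^^^^^^^^^^^^^^^^^^^^^
cv2.error: OpenCV(4.12.0) /io/opencv/modules/calib3d/src/undistort.dispatch.cpp:347: error: (-215:Assertion failed) CV_IS_MAT(_src) && CV_IS_MAT(_dst) && (_src->rows == 1 || _src->cols == 1) && (_dst->rows == 1 || _dst->cols == 1) && _src->cols + _src->rows - 1 == _dst->rows + _dst->cols - 1 && (CV_MAT_TYPE(_src->type) == CV_32FC2 || CV_MAT_TYPE(_src->type) == CV_64FC2) && (CV_MAT_TYPE(_dst->type) == CV_32FC2 || CV_MAT_TYPE(_dst->type) == CV_64FC2) in function 'cvUndistortPointsInternal'
```

```bash
sed -i 's/^for n in.*/for n in ("top","scene"):/; s/("br",(.468,.036),.075),//; s/,("sr"/("sr"/; s/.055))/.055),)/' mats.py; python3 mats.py
```

```text
top sr 868 [651. 190.] (array([651.6, 189.8]), array([82.1, 79.8]))
scene sr 847 [649.7 191.8] (array([649.5, 191.2]), array([82.7, 84.1]))
```

send_rows(
  commands=[-0.5,-0.1,0,0,0,0,0.3,-0.9,-0.2,0,0,0,0,0.3,-1,-0.23,0,0,0,0,0.3,-1,-0.23,0,0,0,0,0.3,-1,-0.23,0,0,0,0,0.3,-1,-0.23,0,0,0,0,0.3,-1,-0.23,0,0,0,0,0.3,-1,-0.23,0,0,0,0,0.3],
)

```text
t: 29.55
ee_pos: [0.5905, 0.0201, 0.1592]
tool_rot: [[-0.105, -0.995, -0.002], [-0.995, 0.105, -0.0], [0.001, 0.002, -1.0]]
force: [0.8, 0.4, -1.8]
finger_gap: 0.043
grasp_force: 61.1
```

send_rows(
  commands=[-1,-0.23,0,0,0,0,0.3,-1,-0.23,0,0,0,0,0.3,-1,-0.23,0,0,0,0,0.3,-1,-0.23,0,0,0,0,0.3,-1,-0.23,0,0,0,0,0.3,-0.9,-0.2,0,0,0,0,0.3,-0.5,-0.1,0,0,0,0,0.3,0,0,0,0,0,0,0.3],
)

```text
t: 30.22
ee_pos: [0.6433, 0.1765, 0.1583]
tool_rot: [[-0.102, -0.995, -0.002], [-0.995, 0.102, -0.001], [0.001, 0.002, -1.0]]
force: [0.9, 0.5, -1.4]
finger_gap: 0.0433
grasp_force: 61.2
```

```bash
python3 plan.py .65 .19 .063 174
```

```text
pos [0.6433 0.1765 0.1583] gap 0.0433 gf 61.2 F [ 0.9  0.5 -1.4] t 30.22
yaw 174.13 turn rz 0.002 shift units x,y,z [-0.56 -0.21  3.81] tilt [-0.0023 -0.0005]
```

send_rows(
  commands=[-0.56,-0.25,0.3,0,0,0,0.3,0,0,0.7,0,0,0,0.3,0,0,0.7,0,0,0,0.3,0,0,0.7,0,0,0,0.3,0,0,0.6,0,0,0,0.3,0,0,0.4,0,0,0,0.3,0,0,0.1,0,0,0,0.3,0,0,0,0,0,0,0.3],
)

```text
t: 30.88
ee_pos: [0.6508, 0.1863, 0.0721]
tool_rot: [[-0.105, -0.994, -0.002], [-0.994, 0.105, -0.001], [0.001, 0.001, -1.0]]
force: [0.5, -0.1, -1.8]
finger_gap: 0.043
grasp_force: 61.3
```

send_rows(
  commands=[0,0,0.06,0,0,0,0.3,0,0,0,0,0,0,0.3],
)

```text
t: 31.05
ee_pos: [0.6518, 0.187, 0.0724]
tool_rot: [[-0.105, -0.994, 0.002], [-0.994, 0.105, 0.001], [-0.001, -0.002, -1.0]]
force: [0.6, -0.7, -2.1]
finger_gap: 0.0431
grasp_force: 61.3
```

```bash
python3 plan.py .651 .19 .0645 174
```

```text
pos [0.6518 0.187  0.0724] gap 0.0431 gf 61.3 F [ 0.6 -0.7 -2.1] t 31.05
yaw 173.98 turn rz -0.0 shift units x,y,z [-0.11  0.05  0.32] tilt [0.0017 0.0006]
```

send_rows(
  commands=[-0.12,0,0.1,0,0,0,0.3,0,0,0.1,0,0,0,0.3,0,0,0.06,0,0,0,0.3,0,0,0,0,0,0,0.3,0,0,0,0,0,0,0.3],
)

```text
t: 31.47
ee_pos: [0.6521, 0.1904, 0.0666]
tool_rot: [[-0.104, -0.995, 0.002], [-0.995, 0.104, 0.001], [-0.001, -0.002, -1.0]]
force: [-3.2, 0.6, 5.7]
finger_gap: 0.043
grasp_force: 62.0
```

Contact. Release, lift clear and check.

send_rows(
  commands=[0,0,0,0,0,0,0.5,0,0,0,0,0,0,0.7,0,0,0,0,0,0,0.85,0,0,0,0,0,0,0.85,0,0,-0.5,0,0,0,0.85,0,0,-1,0,0,0,0.85,0,0,-1,0,0,0,0.85,0,0,-1,0,0,0,0.85],
)

```text
t: 32.13
ee_pos: [0.6514, 0.1897, 0.153]
tool_rot: [[-0.105, -0.994, -0.001], [-0.994, 0.105, -0.001], [0.001, 0.001, -1.0]]
force: [1.0, -0.1, 1.0]
finger_gap: 0.0729
grasp_force: 0.0
```

send_rows(
  commands=[0,0,-0.8,0,0,0,0.85,0.9,0.6,0,0,0,0,0.85,1,0.8,0,0,0,0,0.85,1,0.8,0,0,0,0,0.85,1,0.8,0,0,0,0,0.85,1,0.6,0,0,0,0,0.85,0,0,0,0,0,0,0.85,0,0,0,0,0,0,0.85],
)

```text
t: 32.8
ee_pos: [0.5487, 0.0765, 0.173]
tool_rot: [[-0.106, -0.994, 0.001], [-0.994, 0.106, 0.0], [-0.0, -0.001, -1.0]]
force: [0.6, 0.6, 0.1]
finger_gap: 0.0727
grasp_force: 0.0
```

```bash
python3 - <<'E'
from h import *
for n in ("top","scene"):
  p,d=env.read_camera(n); W=world(n,d);H=W[...,2]
  for nm,c,a,b in (("tub",(.65,-.019),.02,.04),("jam",(.47,.039),.08,.1),("spice",(.651,.19),.095,.12),("mb",(.476,.2475),.013,.03),("garlic",(.5,-.325),.03,.07),("mug",(.475,-.44),.09,.11)):
    m=(H>a)&(H<b)&(np.hypot(W[...,0]-c[0],W[...,1]-c[1])<.065); print(n,nm,m.sum(),rect(W[m][:,:2]) if m.sum()>5 else "",np.round(np.median(H[m]),3))
cv2.imwrite("pics/end.png",p[:,:,::-1])
E
```

```text
top tub 1055 (array([652.1, -20.5]), array([104.5,  63. ]), 84.4) 0.028
top jam 605 (array([471.6,  38.7]), array([61.6, 59.5]), 89.4) 0.089
top spice 0  nan
top mb 313 (array([481.7, 246.9]), array([57., 54.]), 87.8) 0.019
top garlic 349 (array([ 504.9, -330.3]), array([53.2, 49.5]), 55.0) 0.039
top mug 276 (array([ 479.5, -434. ]), array([77.3, 94.2]), 143.3) 0.097
scene tub 745 (array([651.3, -19.1]), array([108.8,  64.9]), 84.5) 0.028
scene jam 526 (array([470.4,  42.1]), array([63.5, 62.3]), 66.0) 0.089
scene spice 382 (array([649.4, 194. ]), array([44.8, 45.4]), 119.6) 0.11
scene mb 493 (array([476.5, 248.7]), array([56.1, 39.8]), 79.0) 0.02
scene garlic 183 (array([ 502.6, -320.8]), array([50.7, 44.3]), 18.9) 0.039
scene mug 277 (array([ 479.8, -433.7]), array([80.2, 97.8]), 140.1) 0.096
  return _methods._mean(a, axis=axis, dtype=dtype,
  ret = ret.dtype.type(ret / rcount)
```

View pics/end.png

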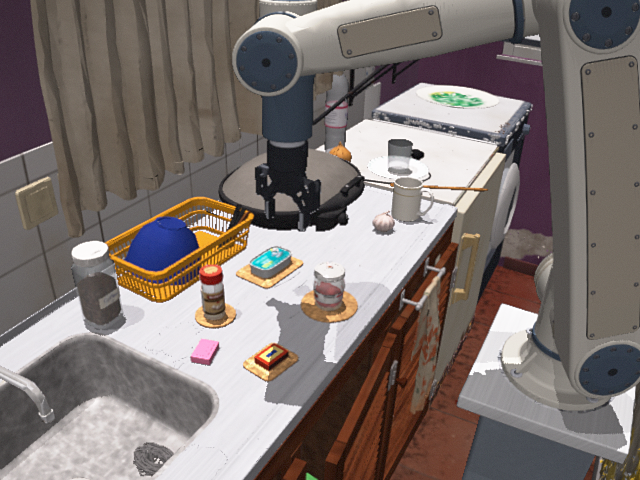

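All four things stand centred on their own mats: spice (212,300), tub (270,262), jam (330,290) and matchbox (270,357). The garlic and mug are where they were, and the arm is clear.

```bash
python3 -c "
from cell import env
print(env.sign_off())"
```

```text
the job is handed in; nothing more can be done
None
```

The job is handed in: by the last camera check the tub, jam jar, spice jar and matchbox each stand upright within about 5 mm of the centre of their own mats, tub and matchbox lengthwise, with the garlic and mug left where they were; sign-off returned no verdict.

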